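Tip a slotted shim into the lane and lock the fence on it

TASK

Only by pushing, without lifting or carrying anything, push the slotted shim that stands on end over, away from the robot, so that it lies flat along the lane of the sorting nest. Then push the sliding fence across until the shim is snug between fence and fixed rail, and finally flip the cam lever on the fence all the way over, away from the robot, to its locked position. Leave the other things on the table where they are.

Things in the scene. Friction and masses are not known exactly. Their poses are not given: they have to be found in the camera images.
- nest: Sorting nest fixed to the table. Aluminium plate, x +-140 mm, y -195 to 95 mm, top at z = 12 mm; dark steel fixed rail on its +y side, x +-130 mm, 20 mm wide, top at z = 42 mm, inner face at y = 50 mm. The lane runs along x between rail and fence. Origin: on the table, in the lane; x along the lane away from the robot, y towards the rail, z up. Turned up to 0.3 rad.
- fence (a joint): Sliding steel fence: position v (m) along the nest's +y, growing towards the rail; its inner face lies at nest y = -0.080 + v. Starts at 0 to 0.025, stop at 0.11; with the 40 mm wide shim snug between fence and rail v = 0.090. Stays where it is left; moving it takes 3 to 4 N. Guided along y only, so it may be pushed anywhere along its length.
- fence_face (a point): Middle of the fence's inner face, 28 mm above the table; moves with the fence. The bar reaches 120 mm each way along nest x, is 14 mm thick (outer face towards -y), its top 43 mm above the table. Outside, from 45 mm nearer the robot to 5 mm beyond this point, a 16 mm high carriage with the cam lever sticks out 70 mm towards -y; farther along, the outer face is free to push on.
- cam_lever (a joint): Cam lever on the fence carriage: angle (rad) about the nest's +y. At 0 the arm leans 0.6 rad from upright towards the robot (nest -x), at 0.6 it is upright, at the stop, 2.0, it lies away from the robot (+x), 1.4 rad past upright, nearly flat: locked. Starts at 0 to 0.3. Stays where it is left; turning takes 0.15 N m (2 to 3 N near the tip).
- cam_pivot (a point): The lever's pivot, 43 mm above the table, 50 mm towards nest -y from the fence's inner face, 20 mm on the robot's side of fence_face. Two cheeks each side reach 55 mm above the table.
- cam_tip (a point): Tip of the lever, 84 mm from the pivot. The outer 36 mm of the arm is a black grip 22 mm wide (along nest y) and 10 mm thick; inside that the arm is 12 mm wide, 8 mm thick.
- shim: Slotted tan fibreglass shim, 20 mm thick (its x), 40 mm wide (y), 100 mm long (z), about 130 g, standing on its closed end on the plate in the lane; a 14 mm wide, 45 mm deep slot is open at the top. Origin: centre of the underside as it stands. Its x points away from the robot, within 0.12 rad of the lane's x; tipped over its x points down and its z along the lane.
- shim_mid (a point): Middle of the shim, 50 mm along its z from the origin; 62 mm above the table while standing, 22 mm when lying flat.
- shim_stack: Strapped stack of five thin slotted shims lying flat, 90 x 45 x 20 mm; bystander. Origin: underside.
- dowel: Steel tapered dowel standing on its wide end, 22 mm across at the foot, 75 mm high; bystander. Origin: underside.
- nut: Brass knurled nut, 36 mm across, 20 mm high, lying flat; bystander. Origin: underside.
- caliper_case: Closed blue plastic caliper case, 235 x 90 x 27 mm, lying flat; bystander. Origin: underside centre, x along its length.
Not all that is in view belongs to the job. What is shaped like the shim but red is not meant.

How it is judged:
By the outcome, as a careful person would: the job done as asked, in the order asked, and still so for the second after the job is handed in, with the robot touching nothing.
It also fails if it takes over 51 s, if anything falls off the work surface, if the arm or the gripper's body presses on something with over 40 N, if the wrist force passes 120 N, or if a joint passes its speed limit or range.

ROBOT

A 6-joint arm with a two-finger parallel gripper is mounted at the origin on the work surface. World frame = base frame: x ahead of the robot, y to its left, z up, the work surface at z = 0. Lengths are in m, angles in degrees, forces in N, time in s.
With the tool pointing down it reaches from about 0.375 to 0.9 m from the base axis. Payload 3.1 kg.
Tool frame: the origin (TCP) lies at the very end of the fingers, on their centre line; the grasp point (between the pads) lies 19 mm behind it (bot.tcp_to_grasp is the distance from the TCP to the grasp point, in m); z points along the fingers, y is the line along which they close (so a half turn about z gives the same grasp; the last joint's range is limited). The gripper opens to 87 mm and grips with 3 to 60 N. Pads are 19 mm wide; open, the fingers measure 117 mm over their backs; the gripper's body (75 mm by 190 mm) begins 51 mm behind the grasp point.
Start: joints at [-10.227, 30.224, 82.088, -0, 67.689, -10.227], TCP at [0.625, 0, 0.2] pointing down, gripper open.
Joint ranges: [-176.69, 176.69], [-43.24, 126.21], [12.49, 139.97], [-82, 262], [0, 151.66], [-163.58, 163.58]. Speed limits (degrees/s): [159.86, 159.86, 180, 180, 180, 180].

INTERFACE

Orientations are given as a 3x3 rotation matrix whose columns are the frame's x, y, z axes.
In Python, from rig import telemetry, capture, camera_info, job, bot gives the robot as it stands. The module is installed in compiled form; this text tells all that it offers.
- The arm moves only by the tool carry_out, never from a script. Its argument "deltas" is a list that holds one entry, the list of rows, each a list of 7 numbers: the shift along the tool's x, y, z scaled (see below), then the turn, a rotation vector about the tool's x, y, z scaled (see below), then the closure, from -1 (fully open) to 1 (shut). In form: [[[dx, dy, dz, ax, ay, az, claw], ...]]. A call has exactly 10 rows; each row is the pose to reach, as a shift and turn from the pose commanded when the call began, along the tool's axes at that moment, turning the shorter way round; what a row does not reach only later rows make up. The controller multiplies each number of a shift by 15 cm and each number of a turn by 360 degrees. A row lasts 1/12 s, in which the tool goes at most 41.7 mm and 7.16 degrees, less where a joint would pass 70% of its speed; a pose out of reach is approached as far as the arm can. A call with a number of a shift or a turn outside -1 to 1 is refused whole. A call with a gripper value outside its range is refused whole. The fingers move at their own pace and stop on an object; the grip force is fixed at half the most. Time passes only in rows, so rows that repeat a pose let the fingers close, or fill a call up. It gives the time, the measured TCP pose, the force, the opening and the grip force at its end, in the units of the state.
- telemetry.read_state(): the state, without advancing time (a new reading comes with each control period).
- capture(name): name is "scene" or "side" or "wrist"; returns the picture (384x512x3 uint8, red, green, blue); there is no depth.
- camera_info(name): a dict with "mtx" (3x3 intrinsics, pixels), "k1" (the pictures are not rectified: a ray, as slopes to the right and down, at radius r is drawn at 1 + k1 r^2 times it, then the intrinsics apply), "cam_to_world" (4x4, takes a point from camera to world coordinates); the wrist camera has in their place "T_tool_cam" (4x4, takes a point from camera to tool coordinates, whose origin is the TCP and whose axes are the flange's). Camera axes: x right, y down, z forward; pixel columns grow to the right and rows downward; lengths in m; the calibration is good to about 2 mm. A picture is of the moment at which its call begins: read the wrist's pose just before it. camera_info takes no time and is no camera call.
- job.hand_in(): hands the job in; it is judged then, once.
The state is a dict: "time_s": time; "joint_positions": joint angles; "qvel": joint speeds; "tau": joint torques, N m; "position": TCP position; "tcp_rot": TCP orientation; "force": force on the tool from outside, world axes, zero at the start; "moment": the same for the moment, N m; "opening": opening from 0.0 (shut) to 1.0 (fully open); "grasp_force": force on a finger pad.
Only numpy, scipy, OpenCV 4.12 (cv2) and the standard library are available. Lean on these libraries where they do the work, as an engineer would, in place of code of your own. Each camera call takes 0.05 s, during which the arm holds its last target. There are 200 camera calls.

## Working session

There is one attempt and no reset: what is moved stays moved. The work goes in short steps, Python scripts to look and compute and a tool call to move; the robot and the scene stay as the last step left them, time stands still between calls to the robot, and variables do not carry over. Pictures are saved under pics/ and viewed, at most 10 in all, crops included, and the job is handed in when it is done.

Besides the shell and the picture viewer there is one more tool, called after ">>>" by a JSON object that holds its "fn" and its "kwargs", one argument or row to a line. carry_out: Moves the arm, as the interface text tells. Its arguments: {"type":"object","properties":{"deltas":{"type":"array","items":{"type":"array","items":{"type":"array","items":{"type":"number"}}}}},"required":["deltas"]}

```bash
mkdir -p pics; cat > h.py <<'E'
import numpy as np, cv2
from rig import telemetry, capture, camera_info, job, bot
def save(name,f):
    im=capture(name); cv2.imwrite('pics/'+f,im[:,:,::-1]); return im
def ray(name,uv):
    c=camera_info(name); K=np.array(c['mtx']); k=c['k1']
    d=cv2.undistortPoints(np.array([[uv]],float),K,np.array([k,0,0,0.]))[0,0]
    T=np.array(c['cam_to_world']) if 'cam_to_world' in c else wristT(c)
    return T[:3,3],T[:3,:3]@np.r_[d,1]
def wristT(c):
    s=telemetry.read_state();T=np.eye(4);T[:3,:3]=s['tcp_rot'];T[:3,3]=s['position'];return T@np.array(c['T_tool_cam'])
def onz(name,uv,z):
    o,d=ray(name,uv);return o+d*(z-o[2])/d[2]
def proj(name,P):
    c=camera_info(name);T=np.array(c['cam_to_world']) if 'cam_to_world' in c else wristT(c)
    p=T[:3,:3].T@(np.array(P)-T[:3,3]);s=p[:2]/p[2];s=s*(1+c['k1']*(s@s));K=np.array(c['mtx']);return (K@np.r_[s,1])[:2]
E
python3 - <<'E'
from h import *
a=save('scene','a.png');b=save('side','b.png')
np.save('a.npy',a);np.save('b.npy',b)
for n in('scene','side'):
    print(np.round(camera_info(n)['cam_to_world'],3).tolist())
s=telemetry.read_state();print(s['tcp_rot'],s['force'])
E
```

```text
[[-0.475, 0.569, -0.671, 1.289], [0.88, 0.323, -0.349, 0.411], [0.018, -0.756, -0.654, 0.855], [0.0, 0.0, 0.0, 1.0]]
[[0.96, -0.128, 0.249, 0.277], [-0.279, -0.499, 0.82, -0.786], [0.02, -0.857, -0.515, 0.606], [0.0, 0.0, 0.0, 1.0]]
[[-1.06022840e-07  9.99998148e-01 -1.92445699e-03]
 [ 9.99999935e-01  7.98266818e-07  3.59707965e-04]
 [ 3.59708835e-04 -1.92445683e-03 -9.99998084e-01]] [-0.12923542  0.19051507 -0.26751921]
```

View pics/a.png

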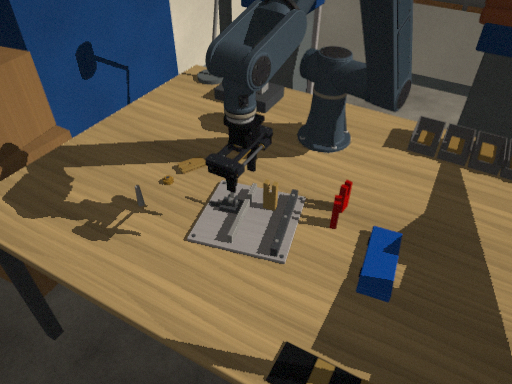

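View pics/b.png

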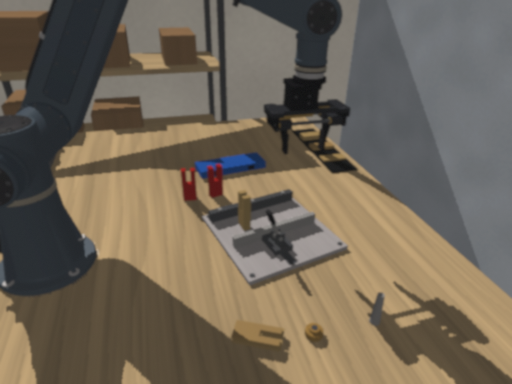

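Side view: the tan shim stands at (245,210). The possible mix-ups are the red look-alikes at (189,184) and (215,180) and the tan flat stack at (260,333). I choose the standing tan one in the nest. In the scene view it is at about (268,195), the plate is around (245,220) and the lever is around (230,200). Next, one close crop to check this.

```bash
python3 - <<'E'
import numpy as np,cv2
a=np.load('a.npy')[170:270,180:313];b=np.load('b.npy')[180:290,195:355]
A=cv2.resize(a,(532,400),interpolation=cv2.INTER_CUBIC)
B=cv2.resize(b,(800,550),interpolation=cv2.INTER_CUBIC)
A=cv2.resize(a,(798,600),interpolation=cv2.INTER_CUBIC)
cv2.imwrite('pics/a2.png',A[:,:,::-1]);cv2.imwrite('pics/b2.png',B[:,:,::-1])
E
```

```text
(no output)
```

View pics/a2.png

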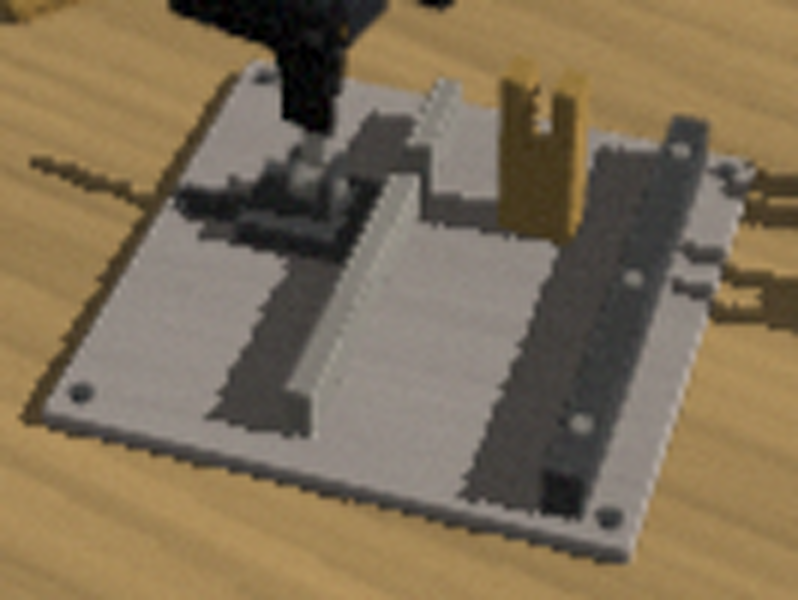

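View pics/b2.png

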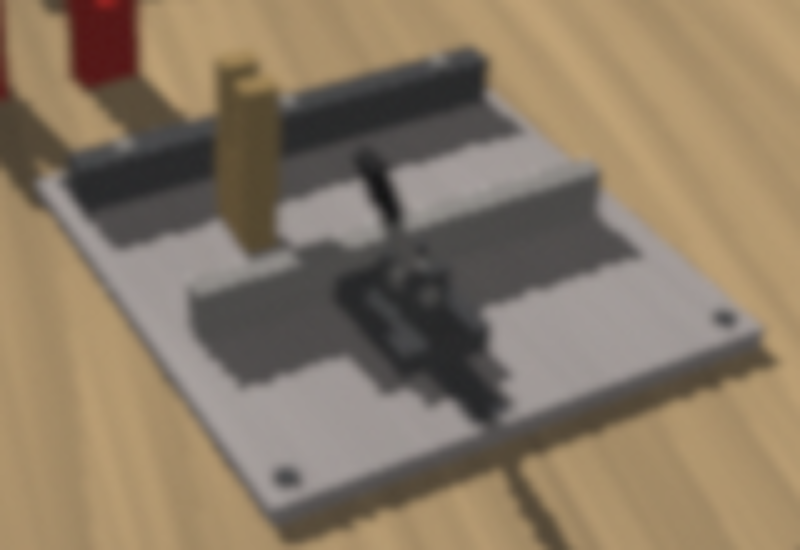

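The crops confirm the tan slotted shim standing in the lane: scene crop base at (500..577, 235), side crop base at (222..262, 215..252). The lever leans towards the robot, with its tip at side crop (368,155).

```bash
cat >> h.py <<'E'
A=lambda u,v:((u+.5)/6-.5+180,(v+.5)/6-.5+170)
B=lambda u,v:((u+.5)/5-.5+195,(v+.5)/5-.5+180)
E
python3 - <<'E'
from h import *
from scipy.optimize import least_squares
C={'pp':(.14,.095),'pm':(.14,-.195),'mm':(-.14,-.195),'mp':(-.14,.095)}
obs=[('scene',A(630,550),'pp'),('scene',A(45,410),'pm'),('scene',A(248,62),'mm'),('scene',A(752,160),'mp'),
('side',B(40,185),'mp'),('side',B(278,515),'mm'),('side',B(762,332),'pm')]
P=[(onz(n,p,.012)[:2],C[c]) for n,p,c in obs]
def R(t):return np.array([[np.cos(t),-np.sin(t)],[np.sin(t),np.cos(t)]])
f=lambda x:np.concatenate([x[:2]+R(x[2])@c-p for p,c in P])
r=least_squares(f,[.6,0,0]);x=r.x;print('nest',x.round(4),(f(x).reshape(-1,2)*1e3).round(1).tolist())
np.save('nest.npy',x)
def nest(p):return np.r_[R(x[2]).T@(p[:2]-x[:2]),p[2]].round(4).tolist()
def show(l,n,p,z):print(l,n,nest(onz(n,p,z)))
for p in [(288,388),(318,393),(445,80),(462,85)]:show('fence top','scene',A(*p),.043)
for p in [(190,292),(600,170)]:show('fence top','side',B(*p),.043)
for p in [(575,243),(500,230)]:show('shim base','scene',A(*p),.012)
for p in [(502,68),(535,68),(588,75),(555,75)]:show('shim top','scene',A(*p),.112)
for p in [(262,252),(222,215),(285,245)]:show('shim base','side',B(*p),.012)
for p in [(217,60),(280,85),(238,90),(250,55)]:show('shim top','side',B(*p),.112)
for p in [(665,118),(708,125),(548,468),(590,475)]:show('rail top','scene',A(*p),.042)
for z in(.12,.125,.13):show('tip','side',B(368,153),z)
E
```

```text
nest [0.5295 0.0214 0.2186] [[-0.5, -1.7], [2.4, -3.6], [-1.6, -4.5], [-1.0, -2.2], [-2.9, 6.7], [-1.7, 2.2], [5.2, 3.0]]
fence top scene [0.1183, -0.074, 0.043]
fence top scene [0.1173, -0.0597, 0.043]
fence top scene [-0.1187, -0.0698, 0.043]
fence top scene [-0.1173, -0.0598, 0.043]
fence top side [-0.1223, -0.073, 0.043]
fence top side [0.1174, -0.0778, 0.043]
shim base scene [-0.0478, 0.022, 0.012]
shim base scene [-0.0459, -0.0178, 0.012]
shim top scene [-0.0556, -0.0213, 0.112]
shim top scene [-0.0604, -0.0057, 0.112]
shim top scene [-0.0628, 0.0208, 0.112]
shim top scene [-0.058, 0.0052, 0.112]
shim base side [-0.0577, -0.0232, 0.012]
shim base side [-0.0618, 0.0164, 0.012]
shim base side [-0.0441, -0.0232, 0.012]
shim top side [-0.0649, 0.0138, 0.112]
shim top side [-0.0474, -0.0225, 0.112]
shim top side [-0.0683, -0.0172, 0.112]
shim top side [-0.0476, 0.0107, 0.112]
rail top scene [-0.1238, 0.0503, 0.042]
rail top scene [-0.1249, 0.0733, 0.042]
rail top scene [0.1299, 0.0543, 0.042]
rail top scene [0.1285, 0.0735, 0.042]
tip side [-0.0449, -0.1063, 0.12]
tip side [-0.0487, -0.1127, 0.125]
tip side [-0.0526, -0.1191, 0.13]
```

>>> {"fn": "carry_out", "kwargs": {
  "deltas": [
    [[0, -0.2, 0, 0, 0, 0.018, 1], [0, -0.4, 0, 0, 0, 0.036, 1], [0, -0.6, 0, 0, 0, 0.054, 1], [0, -0.7, 0, 0, 0, 0.072, 1], [0, -0.7, 0, 0, 0, 0.09, 1], [0, -0.7, 0, 0, 0, 0.108, 1], [0, -0.7, 0, 0, 0, 0.126, 1], [0, -0.7, 0, 0, 0, 0.144, 1], [0, -0.7, 0, 0, 0, 0.162, 1], [0, -0.7, 0, 0, 0, 0.18, 1]]
  ]
}}

```text
time_s: 0.93
position: [0.5195, 0.0001, 0.2]
tcp_rot: [[0.907, 0.421, -0.001], [0.421, -0.907, 0.0], [-0.001, -0.001, -1.0]]
force: [-0.0, -0.2, 0.6]
opening: 0.329
grasp_force: 0.0
```

```bash
cat >> h.py <<'E'
def go(n):
    """nest target (x,y,z) of TCP, tool x along nest x -> deltas in move units"""
    x=np.load('nest.npy');c,s=np.cos(x[2]),np.sin(x[2]);st=telemetry.read_state()
    Rt=np.array(st['tcp_rot']);p=np.array(st['position'])
    w=np.array([x[0]+c*n[0]-s*n[1],x[1]+s*n[0]+c*n[1],n[2]])
    G=np.array([[c,s,0],[s,-c,0],[0,0,-1.]])
    N=np.array([[c,s,0],[-s,c,0],[0,0,1]])@(p-[x[0],x[1],0])
    print('t',round(st['time_s'],2),'nest tcp',N.round(4),'F',np.round(st['force'],1),'open',round(st['opening'],2))
    print('shift',(Rt.T@(w-p)/.15).round(4),'turn',(cv2.Rodrigues(Rt.T@G)[0].ravel()/2/np.pi).round(4))
E
python3 -c "
from h import *
go((-.11,0,.095))"
```

```text
t 0.93 nest tcp [-0.0144 -0.0186  0.2   ] F [-0.  -0.2  0.6] open 0.33
shift [-0.5957 -0.257   0.7007] turn [-0.0001  0.0001  0.0343]
```

>>> {"fn": "carry_out", "kwargs": {
  "deltas": [
    [[-0.2, -0.085, 0, 0, 0, 0.018, 1], [-0.4, -0.17, 0, 0, 0, 0.0343, 1], [-0.596, -0.257, 0, 0, 0, 0.0343, 1], [-0.596, -0.257, 0.15, 0, 0, 0.0343, 1], [-0.596, -0.257, 0.3, 0, 0, 0.0343, 1], [-0.596, -0.257, 0.45, 0, 0, 0.0343, 1], [-0.596, -0.257, 0.6, 0, 0, 0.0343, 1], [-0.596, -0.257, 0.7, 0, 0, 0.0343, 1], [-0.596, -0.257, 0.7, 0, 0, 0.0343, 1], [-0.596, -0.257, 0.7, 0, 0, 0.0343, 1]]
  ]
}}

```text
time_s: 1.77
position: [0.422, -0.003, 0.0948]
tcp_rot: [[0.975, 0.222, -0.002], [0.222, -0.975, 0.001], [-0.002, -0.001, -1.0]]
force: [-0.4, 0.3, 0.8]
opening: 0.009
grasp_force: 0.0
```

```bash
python3 -c "
from h import *
go((-.03,0,.095))
b=save('side','c.png')[150:290,185:345]
cv2.imwrite('pics/c.png',cv2.resize(b,(640,560),interpolation=2)[:,:,::-1])"
```

```text
t 1.77 nest tcp [-0.1102 -0.0005  0.0948] F [-0.4  0.3  0.8] open 0.01
shift [ 0.535  -0.     -0.0023] turn [-0.0002  0.0003  0.0009]
```

View pics/c.png

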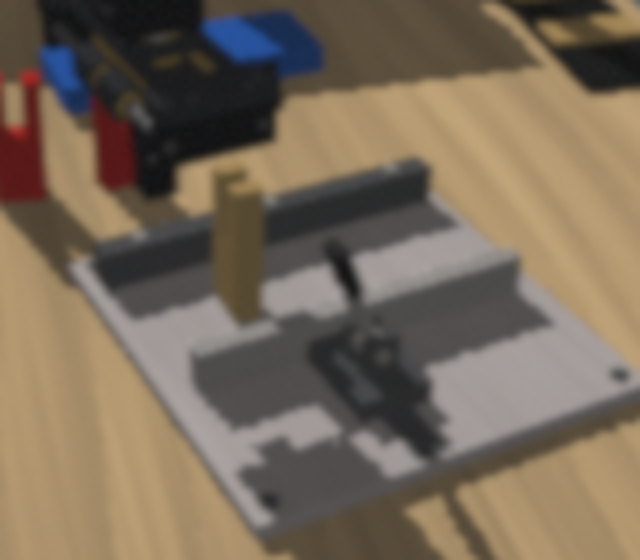

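The closed fingers are just behind the shim, at (160,180) in this crop, with the shim at (238,245).

>>> {"fn": "carry_out", "kwargs": {
  "deltas": [
    [[0.1, 0, 0, 0, 0, 0, 1], [0.18, 0, 0, 0, 0, 0, 1], [0.21, 0, 0, 0, 0, 0, 1], [0.24, 0, 0, 0, 0, 0, 1], [0.27, 0, 0, 0, 0, 0, 1], [0.3, 0, 0, 0, 0, 0, 1], [0.33, 0, 0, 0, 0, 0, 1], [0.36, 0, 0, 0, 0, 0, 1], [0.39, 0, 0, 0, 0, 0, 1], [0.42, 0, 0, 0, 0, 0, 1]]
  ]
}}

```text
time_s: 2.65
position: [0.4843, 0.011, 0.0953]
tcp_rot: [[0.975, 0.222, -0.0], [0.222, -0.975, 0.0], [-0.0, -0.0, -1.0]]
force: [0.2, -0.4, -0.8]
opening: 0.0
grasp_force: 0.0
```

>>> {"fn": "carry_out", "kwargs": {
  "deltas": [
    [[0.02, 0, 0, 0, 0, 0, 1], [0.02, 0, 0, 0, 0, 0, 1], [0.02, 0, 0, 0, 0, 0, 1], [0.02, 0, -0.1, 0, 0, 0, 1], [0.02, 0, -0.2, 0, 0, 0, 1], [0.02, 0, -0.35, 0, 0, 0, 1], [0.02, 0, -0.5, 0, 0, 0, 1], [0.02, 0, -0.6, 0, 0, 0, 1], [0.02, 0, -0.7, 0, 0, 0, 1], [0.02, 0, -0.7, 0, 0, 0, 1]]
  ]
}}

```text
time_s: 3.48
position: [0.4887, 0.0112, 0.203]
tcp_rot: [[0.975, 0.222, 0.006], [0.222, -0.975, -0.001], [0.005, 0.002, -1.0]]
force: [-0.3, 0.3, -0.1]
opening: 0.006
grasp_force: 0.0
```

```bash
python3 -c "
from h import *
go((.06,-.13,.195))
b=save('side','d.png')[180:290,195:355]
cv2.imwrite('pics/d.png',cv2.resize(b,(800,550),interpolation=2)[:,:,::-1])"
```

```text
t 3.48 nest tcp [-0.0421 -0.0011  0.203 ] F [-0.3  0.3 -0.1] open 0.01
shift [0.6756 0.8632 0.0588] turn [ 0.0004 -0.0008  0.0009]
```

View pics/d.png

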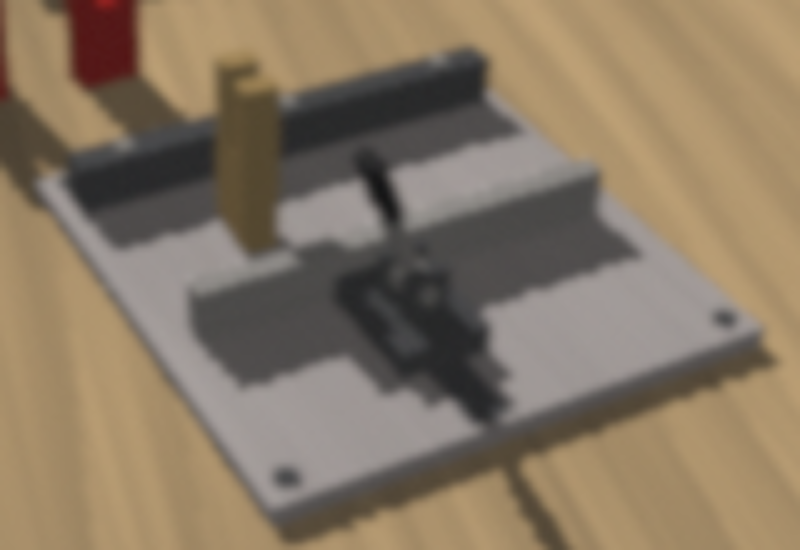

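The shim still stands, unmoved, at side crop (248,160). The closed fingertips are narrower than the slot and went through it. I'll repeat the push with the fingers opened about 17 mm, so that each one bears on a prong.

>>> {"fn": "carry_out", "kwargs": {
  "deltas": [
    [[-0.25, 0, 0, 0, 0, 0, 0.61], [-0.453, -0.007, 0, 0, 0, 0, 0.61], [-0.453, -0.007, 0.2, 0, 0, 0, 0.61], [-0.453, -0.007, 0.4, 0, 0, 0, 0.61], [-0.453, -0.007, 0.6, 0, 0, 0, 0.61], [-0.453, -0.007, 0.7, 0, 0, 0, 0.61], [-0.453, -0.007, 0.7, 0, 0, 0, 0.61], [-0.453, -0.007, 0.7, 0, 0, 0, 0.61], [-0.453, -0.007, 0.7, 0, 0, 0, 0.61], [-0.453, -0.007, 0.7, 0, 0, 0, 0.61]]
  ]
}}

```text
time_s: 4.37
position: [0.4213, -0.0027, 0.0961]
tcp_rot: [[0.975, 0.223, 0.002], [0.223, -0.975, -0.001], [0.002, 0.001, -1.0]]
force: [-0.2, 0.4, 0.5]
opening: 0.192
grasp_force: 0.0
```

```bash
python3 -c "
from h import *
go((-.03,0,.095))
x=np.load('nest.npy')
c=camera_info('wrist');w=capture('wrist')
cv2.imwrite('pics/w.png',w[:,:,::-1])"
```

```text
t 4.37 nest tcp [-0.1109 -0.      0.0961] F [-0.2  0.4  0.5] open 0.19
shift [0.5395 0.003  0.0083] turn [ 0.0001 -0.0003  0.0009]
```

View pics/w.png

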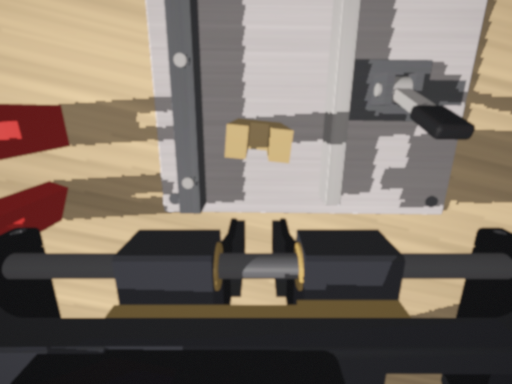

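The wrist view shows the finger tips at columns 235 and 282, lined up with the prongs at 237 and 281. I push now.

>>> {"fn": "carry_out", "kwargs": {
  "deltas": [
    [[0.1, 0, 0, 0, 0, 0, 0.61], [0.18, 0, 0, 0, 0, 0, 0.61], [0.21, 0, 0, 0, 0, 0, 0.61], [0.24, 0, 0, 0, 0, 0, 0.61], [0.27, 0, 0, 0, 0, 0, 0.61], [0.3, 0, 0, 0, 0, 0, 0.61], [0.33, 0, 0, 0, 0, 0, 0.61], [0.36, 0, 0, 0, 0, 0, 0.61], [0.39, 0, 0, 0, 0, 0, 0.61], [0.42, 0, 0, 0, 0, 0, 0.61]]
  ]
}}

```text
time_s: 5.25
position: [0.4823, 0.0115, 0.0953]
tcp_rot: [[0.975, 0.222, -0.0], [0.222, -0.975, 0.0], [-0.0, -0.0, -1.0]]
force: [-0.2, -0.2, -0.7]
opening: 0.193
grasp_force: 0.0
```

>>> {"fn": "carry_out", "kwargs": {
  "deltas": [
    [[0.02, 0, 0, 0, 0, 0, 0.61], [0.02, 0, 0, 0, 0, 0, 0.61], [0.02, 0, 0, 0, 0, 0, 0.61], [0.02, 0, -0.1, 0, 0, 0, 0.61], [0.02, 0, -0.2, 0, 0, 0, 0.61], [0.02, 0, -0.35, 0, 0, 0, 0.61], [0.02, 0, -0.5, 0, 0, 0, 0.61], [0.02, 0, -0.6, 0, 0, 0, 0.61], [0.02, 0, -0.7, 0, 0, 0, 1], [0.02, 0, -0.7, 0, 0, 0, 1]]
  ]
}}

```text
time_s: 6.08
position: [0.4865, 0.0118, 0.203]
tcp_rot: [[0.975, 0.222, 0.006], [0.222, -0.975, -0.001], [0.005, 0.002, -1.0]]
force: [0.1, 0.3, 0.6]
opening: 0.115
grasp_force: 0.0
```

```bash
python3 -c "
from h import *
go((.06,-.13,.195))
b=save('side','e.png')[180:290,195:355]
a=save('scene','e2.png')[170:270,180:313]
o=np.hstack([cv2.resize(b,(436,300),interpolation=2),cv2.resize(a,(362,300),interpolation=2)])
cv2.imwrite('pics/e.png',o[:,:,::-1])"
```

```text
t 6.08 nest tcp [-0.0441 -0.      0.203 ] F [0.1 0.3 0.6] open 0.11
shift [0.6886 0.8702 0.0592] turn [ 0.0004 -0.0009  0.0009]
```

View pics/e.png

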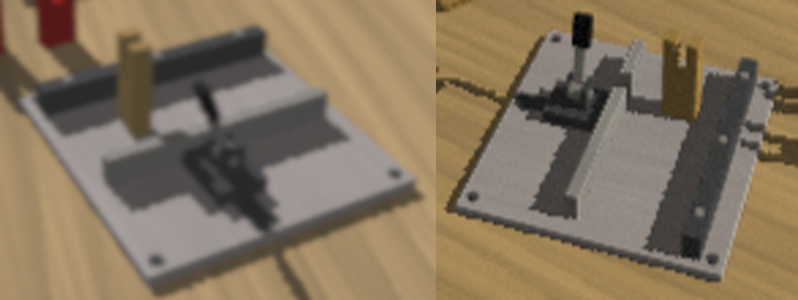

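```bash
python3 -c "
import h
from h import *
pos=[0.4213,-0.0027,0.0961];rot=[[0.975,0.223,0.002],[0.223,-0.975,-0.001],[0.002,0.001,-1.0]]
x=np.load('nest.npy');c,s=np.cos(x[2]),np.sin(x[2]);N=lambda p:(np.array([[c,s,0],[-s,c,0],[0,0,1]])@(p-[x[0],x[1],0])).round(4)
print(np.round(camera_info('wrist')['T_tool_cam'],3).tolist())
h.telemetry=type('o',(),{'read_state':staticmethod(lambda:dict(tcp_rot=np.array(rot),position=np.array(pos)))})
for p in [(226,158),(248,160),(269,162),(291,163),(230,122),(293,128)]:print(p,N(onz('wrist',p,.112)))
for p in [(165,211),(444,212)]:print('plate',N(onz('wrist',p,.012)))
for p in [(240,222),(278,222)]:print('finger',N(onz('wrist',p,.096)))
print('tcp px',proj('wrist',pos))
"

```

```text
[[0.0, -0.959, -0.284, 0.078], [1.0, 0.001, -0.001, -0.001], [0.001, -0.284, 0.959, -0.183], [0.0, 0.0, 0.0, 1.0]]
(226, 158) [-0.0622  0.0206  0.112 ]
(248, 160) [-0.0634  0.0071  0.112 ]
(269, 162) [-0.0646 -0.0058  0.112 ]
(291, 163) [-0.0651 -0.0193  0.112 ]
(230, 122) [-0.0408  0.0177  0.112 ]
(293, 128) [-0.044  -0.0197  0.112 ]
plate [-0.1355  0.0966  0.012 ]
plate [-0.1348 -0.1918  0.012 ]
finger [-0.1113  0.0136  0.096 ]
finger [-0.1112 -0.0137  0.096 ]
tcp px [259.08501627 221.69405768]
```

The shim rocked back. By the wrist view its back face is at nest x ≈ -0.064 and the fingertip front is about at the TCP, so I only pushed about 16 mm, right at the tipping point. I'll repeat with a longer stroke.

>>> {"fn": "carry_out", "kwargs": {
  "deltas": [
    [[-0.25, 0, 0, 0, 0, 0, 0.61], [-0.44, 0, 0, 0, 0, 0, 0.61], [-0.44, 0, 0.2, 0, 0, 0, 0.61], [-0.44, 0, 0.4, 0, 0, 0, 0.61], [-0.44, 0, 0.6, 0, 0, 0, 0.61], [-0.44, 0, 0.7, 0, 0, 0, 0.61], [-0.44, 0, 0.7, 0, 0, 0, 0.61], [-0.36, 0, 0.7, 0, 0, 0, 0.61], [-0.28, 0, 0.7, 0, 0, 0, 0.61], [-0.2, 0, 0.7, 0, 0, 0, 0.61]]
  ]
}}

```text
time_s: 7.02
position: [0.4556, 0.0056, 0.0953]
tcp_rot: [[0.975, 0.222, -0.001], [0.222, -0.975, 0.0], [-0.001, -0.001, -1.0]]
force: [0.2, -0.1, 0.7]
opening: 0.199
grasp_force: 0.0
```

>>> {"fn": "carry_out", "kwargs": {
  "deltas": [
    [[0.04, 0, 0, 0, 0, 0, 0.61], [0.08, 0, 0, 0, 0, 0, 0.61], [0.12, 0, 0, 0, 0, 0, 0.61], [0.16, 0, 0, 0, 0, 0, 0.61], [0.2, 0, 0, 0, 0, 0, 0.61], [0.24, 0, 0, 0, 0, 0, 0.61], [0.28, 0, 0, 0, 0, 0, 0.61], [0.32, 0, 0, 0, 0, 0, 0.61], [0.36, 0, 0, 0, 0, 0, 0.61], [0.36, 0, 0, 0, 0, 0, 0.61]]
  ]
}}

```text
time_s: 7.85
position: [0.5101, 0.0174, 0.0955]
tcp_rot: [[0.975, 0.223, 0.002], [0.223, -0.975, -0.0], [0.002, 0.001, -1.0]]
force: [0.2, 0.0, 0.1]
opening: 0.195
grasp_force: 0.0
```

>>> {"fn": "carry_out", "kwargs": {
  "deltas": [
    [[0, 0, 0, 0, 0, 0, 0.61], [0, 0, 0, 0, 0, 0, 0.61], [0, 0, 0, 0, 0, 0, 0.61], [0, 0, -0.1, 0, 0, 0, 0.61], [0, 0, -0.2, 0, 0, 0, 0.61], [0, 0, -0.35, 0, 0, 0, 0.61], [0, 0, -0.5, 0, 0, 0, 0.61], [0, 0, -0.6, 0, 0, 0, 0.61], [0, 0, -0.7, 0, 0, 0, 1], [0, 0, -0.7, 0, 0, 0, 1]]
  ]
}}

```text
time_s: 8.68
position: [0.51, 0.0171, 0.2032]
tcp_rot: [[0.975, 0.222, 0.006], [0.222, -0.975, -0.001], [0.006, 0.002, -1.0]]
force: [0.7, -0.7, 0.2]
opening: 0.117
grasp_force: 0.0
```

```bash
python3 -c "
from h import *
go((.06,-.13,.195))
b=save('side','f1.png')[180:290,195:355]
a=save('scene','f2.png')[170:270,180:313]
w=save('wrist','f3.png')
o=np.hstack([cv2.resize(b,(436,300),interpolation=2),cv2.resize(a,(362,300),interpolation=2)])
o=np.vstack([o,np.hstack([cv2.resize(w,(400,300)),np.zeros((300,398,3),np.uint8)])])
cv2.imwrite('pics/f.png',o[:,:,::-1])"
```

```text
t 8.68 nest tcp [-2.000e-02  1.000e-04  2.032e-01] F [ 0.7 -0.7  0.2] open 0.12
shift [0.528  0.87   0.0597] turn [ 0.0004 -0.0009  0.0009]
```

View pics/f.png

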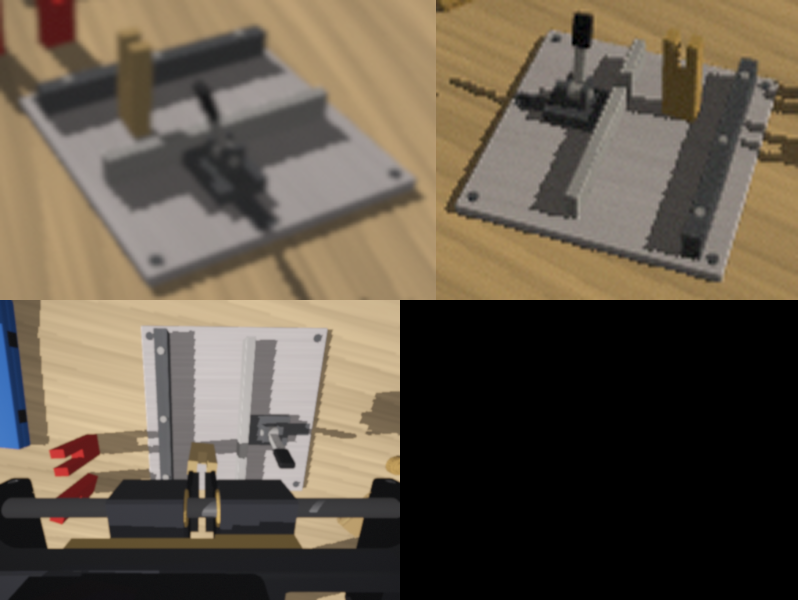

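The shim still stands, at side crop (133,85) and wrist crop (203,460). I'll work out numerically where it is relative to the fingers.

```bash
cat >> h.py <<'E'
def tan(im,box):
    u0,v0,u1,v1=box;h=cv2.cvtColor(im[v0:v1,u0:u1],cv2.COLOR_RGB2HSV)
    m=((h[...,0]>12)&(h[...,0]<28)&(h[...,1]>105)&(h[...,2]>50)).astype(np.uint8)
    n,l,s,c=cv2.connectedComponentsWithStats(m)
    if n<2: return None
    i=1+s[1:,4].argmax();q=np.argwhere(l==i)[:,::-1]+[u0,v0]
    return dict(n=int(s[i,4]),bb=(q.min(0).tolist(),q.max(0).tolist()),rect=np.round(cv2.boxPoints(cv2.minAreaRect(q.astype(np.float32))),1).tolist())
SB=(225,180,320,250);AB=(245,172,300,250)
E
python3 -c "
from h import *
r=lambda f:cv2.imread('pics/'+f)[:,:,::-1]
print(tan(np.load('b.npy'),SB));print(tan(r('f1.png'),SB))
print(tan(np.load('a.npy'),AB));print(tan(r('f2.png'),AB))
w=r('f3.png');print('wrist',tan(w,(190,160,330,290)))
x=np.load('nest.npy');c,s=np.cos(x[2]),np.sin(x[2])
W=lambda n:np.array([x[0]+c*n[0]-s*n[1],x[1]+s*n[0]+c*n[1],n[2]])
for n in [(-.064,.02,.112),(-.064,-.02,.112),(-.043,.02,.112),(-.043,-.02,.112)]:print(n,proj('wrist',W(n)).round(),proj('side',W(n)).round())
print(np.array(camera_info('wrist')['mtx']).round(1).tolist())
"

```

```text
{'n': 326, 'bb': ([239, 190], [249, 228]), 'rect': [[239.0, 190.0], [249.0, 190.0], [249.0, 228.0], [239.0, 228.0]]}
{'n': 323, 'bb': ([239, 190], [249, 227]), 'rect': [[239.0, 190.0], [249.0, 190.0], [249.0, 227.0], [239.0, 227.0]]}
{'n': 1196, 'bb': ([245, 172], [299, 210]), 'rect': [[245.0, 172.0], [299.0, 172.0], [299.0, 210.0], [245.0, 210.0]]}
{'n': 1196, 'bb': ([245, 172], [299, 210]), 'rect': [[245.0, 172.0], [299.0, 172.0], [299.0, 210.0], [245.0, 210.0]]}
wrist {'n': 624, 'bb': ([243, 184], [275, 208]), 'rect': [[242.8000030517578, 205.39999389648438], [245.60000610351562, 182.8000030517578], [277.6000061035156, 186.8000030517578], [274.79998779296875, 209.39999389648438]]}
(-0.064, 0.02, 0.112) [241. 225.] [237. 190.]
(-0.064, -0.02, 0.112) [278. 225.] [244. 198.]
(-0.043, 0.02, 0.112) [240. 206.] [245. 189.]
(-0.043, -0.02, 0.112) [279. 207.] [252. 196.]
[[276.4, 0.0, 258.1], [0.0, 276.4, 189.1], [0.0, 0.0, 1.0]]
```

>>> {"fn": "carry_out", "kwargs": {
  "deltas": [
    [[-0.25, 0, 0, 0, 0, 0, 0.61], [-0.5, 0, 0, 0, 0, 0, 0.61], [-0.5, 0, 0.25, 0, 0, 0, 0.61], [-0.5, 0, 0.5, 0, 0, 0, 0.61], [-0.5, 0, 0.72, 0, 0, 0, 0.61], [-0.5, 0, 0.72, 0, 0, 0, 0.61], [-0.4, 0, 0.72, 0, 0, 0, 0.61], [-0.3, 0, 0.72, 0, 0, 0, 0.61], [-0.24, 0, 0.72, 0, 0, 0, 0.61], [-0.2, 0, 0.72, 0, 0, 0, 0.61]]
  ]
}}

```text
time_s: 9.67
position: [0.4806, 0.0108, 0.093]
tcp_rot: [[0.975, 0.223, 0.001], [0.223, -0.975, -0.0], [0.001, 0.001, -1.0]]
force: [0.2, 1.1, 0.9]
opening: 0.196
grasp_force: 0.0
```

```bash
python3 -c "
from h import *
go((-.02,0,.095))
a=save('side','g1.png')[150:260,195:330];b=save('scene','g2.png')[140:240,200:320];w=save('wrist','g3.png')[130:300,160:360]
print(tan(cv2.imread('pics/g1.png')[:,:,::-1],SB))
o=np.hstack([cv2.resize(a,(400,326),interpolation=2),cv2.resize(b,(391,326),interpolation=2)])
o=np.vstack([o,cv2.resize(w,(791,270)[:1]+(270,)) if 0 else np.hstack([cv2.resize(w,(318,270)),np.zeros((270,473,3),np.uint8)])])
cv2.imwrite('pics/g.png',o[:,:,::-1])"
```

```text
t 9.67 nest tcp [-0.0501  0.0003  0.093 ] F [0.2 1.1 0.9] open 0.2
shift [ 0.2008  0.0034 -0.0129] turn [ 0.0001 -0.0002  0.001 ]
{'n': 275, 'bb': ([239, 192], [248, 228]), 'rect': [[239.0, 192.0], [248.0, 192.0], [248.0, 228.0], [239.0, 228.0]]}
```

View pics/g.png

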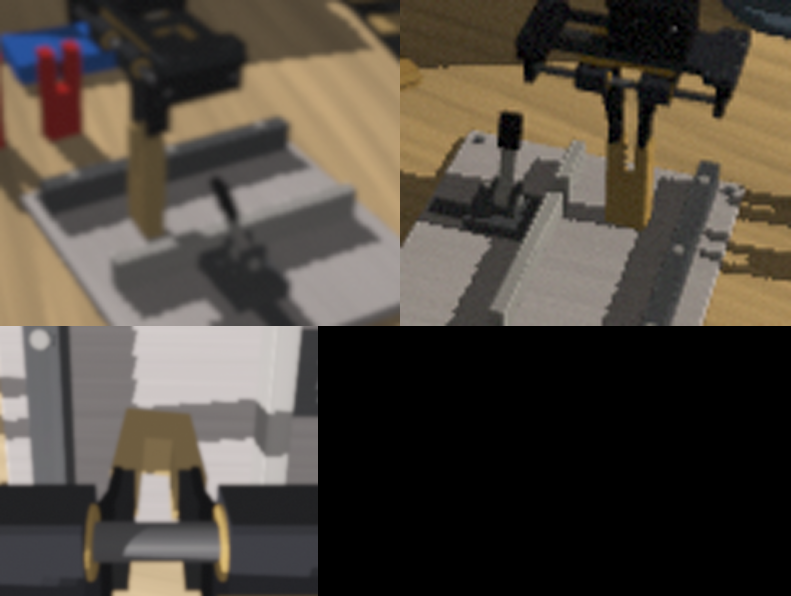

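The fingertips appear to overlap the prongs: scene crop (613,140) and (646,140), side crop (150,130). The shim is not visibly tilted. I'll check the fingertip position by projection and triangulation.

```bash
python3 -c "
from h import *
x=np.load('nest.npy');c,s=np.cos(x[2]),np.sin(x[2]);N=lambda p:(np.array([[c,s,0],[-s,c,0],[0,0,1]])@(p-[x[0],x[1],0])).round(4)
st=telemetry.read_state();p=np.array(st['position'])
print(proj('scene',p),proj('side',p),'img: scene 270.4,182.9 side 245.6,193.9')
im=lambda f:cv2.imread('pics/'+f).astype(int)
for f,g,box in (('f1.png','g1.png',(225,180,265,240)),('f2.png','g2.png',(255,175,290,215))):
    u0,v0,u1,v1=box
    d=(np.abs(im(f)-im(g)).max(2)>25)[v0:v1,u0:u1]
    print(f);print('\n'.join(str(v0+i)+' '+''.join('.#'[int(k)] for k in r) for i,r in enumerate(d)))
def tri(a,b):
    o,d=ray('scene',a);q,e=ray('side',b);t=np.linalg.lstsq(np.c_[d,-e],q-o,rcond=None)[0];return N(o+d*t[0]),N(q+e*t[1])
print('shim front lower -y corner',tri(A(500,230),B(262,252)))
print('shim top back +y',tri(A(560,67),B(222,55)), 'top front -y',tri(A(502,82),B(280,85)))
"

```

```text
[269.90529522 188.0860241 ] [244.91776446 199.12071051] img: scene 270.4,182.9 side 245.6,193.9
f1.png
180 .............###########################
181 .............###########################
182 .............###########################
183 .............###########################
184 .............########################...
185 .............####################.......
186 .............#################..........
187 .............################...........
188 .............###############............
189 .............###############............
190 .............###############............
191 ..............##############............
192 ...............#############............
193 .................###########............
194 ..................##########............
195 ..................#########.............
196 .................#########..............
197 .................########...............
198 ..................#####.................
199 ........................................
200 ........................................
201 ........................................
202 ...
[... 2885 characters left out ...]
........................
205 ...................................
206 ...................................
207 ...................................
208 ...................................
209 ...................................
210 ...................................
211 ...................................
212 ...................................
213 ...................................
214 ...................................
shim front lower -y corner (array([-0.0526, -0.0195,  0.0055]), array([-0.0547, -0.0172,  0.007 ]))
shim top back +y (array([-0.0615,  0.0067,  0.1147]), array([-0.0641,  0.0095,  0.1171])) top front -y (array([-0.0467, -0.0188,  0.1106]), array([-0.0459, -0.0196,  0.11  ]))
```

>>> {"fn": "carry_out", "kwargs": {
  "deltas": [
    [[0.03, 0, 0, 0, 0, 0, 0.61], [0.06, 0, 0, 0, 0, 0, 0.61], [0.09, 0, 0, 0, 0, 0, 0.61], [0.12, 0, 0, 0, 0, 0, 0.61], [0.12, 0, 0, 0, 0, 0, 0.61], [0.12, 0, 0, 0, 0, 0, 0.61], [0.12, 0, 0, 0, 0, 0, 0.61], [0.12, 0, 0, 0, 0, 0, 0.61], [0.12, 0, 0, 0, 0, 0, 0.61], [0.12, 0, 0, 0, 0, 0, 0.61]]
  ]
}}

```text
time_s: 10.65
position: [0.4964, 0.0148, 0.0923]
tcp_rot: [[0.975, 0.222, -0.0], [0.222, -0.975, 0.0], [-0.0, -0.0, -1.0]]
force: [1.2, -0.2, -0.3]
opening: 0.192
grasp_force: 0.0
```

```bash
python3 -c "
from h import *
go((-.02,0,.095))
save('side','h1.png');save('scene','h2.png');save('wrist','h3.png')
x=np.load('nest.npy');p=np.array(telemetry.read_state()['position']);print(proj('scene',p),proj('side',p))
im=lambda f:cv2.imread('pics/'+f).astype(int)
for f,g,box in (('f1.png','h1.png',(225,178,270,232)),('f2.png','h2.png',(255,170,300,215))):
    u0,v0,u1,v1=box
    d=(np.abs(im(f)-im(g)).max(2)>25)[v0:v1,u0:u1]
    k=im(g)[v0:v1,u0:u1];t=(k[...,2]-k[...,0]>30)
    print(f);print('\n'.join(str(v0+i)+' '+''.join('.#'[int(k)] for k in r)+' '+''.join('.t'[int(k)] for k in q) for i,(r,q) in enumerate(zip(d,t))))
"

```

```text
t 10.65 nest tcp [-0.0338  0.0008  0.0923] F [ 1.2 -0.2 -0.3] open 0.19
shift [ 0.0922  0.0056 -0.0179] turn [-0.      0.      0.0009]
[268.28922376 191.95380371] [251.11086459 197.61622118]
f1.png
178 ..................########################### tttttttttttttttttttt.........................
179 ..................########################### tttttttttttttttttttt.........................
180 ...................########################## tttttttttttttttttttt.........................
181 ...................########################## tttttttttttttttttttt.........................
182 ...................########################## tttttttttttttttttttt.....................tttt
183 ...................#######################... tttttttttttttttttttt..................ttttttt
184 ...................###################....... tttttttttttttttttttt..............ttttttttttt
185 ...................################.......... tttttttttttttttttttt.............tttttttttttt
186 ...................###############........... tttttttttttttttttttt.............tttttttttttt
187 ...................###############
[... 7908 characters left out ...]
ttttt.......................
208 ............................................. ...........tttttttttt........................
209 ............................................. ...............tttttt........................
210 ............................................. ..................tt.........................
211 ............................................. .............................................
212 ............................................. .............................................
213 ............................................. .............................................
214 ............................................. .............................................
```

The fingers pass over the shim without touching it. Their real tips seem to end about 10 mm or more above the reported TCP. I'll repeat the push lower, at TCP z = 0.072.

>>> {"fn": "carry_out", "kwargs": {
  "deltas": [
    [[0, 0, -0.15, 0, 0, 0, 0.61], [-0.12, 0, -0.25, 0, 0, 0, 0.61], [-0.3, 0, -0.25, 0, 0, 0, 0.61], [-0.5, 0, -0.25, 0, 0, 0, 0.61], [-0.5, 0, 0, 0, 0, 0, 0.61], [-0.5, 0, 0.13, 0, 0, 0, 0.61], [-0.5, 0, 0.13, 0, 0, 0, 0.61], [-0.4, 0, 0.13, 0, 0, 0, 0.61], [-0.33, 0, 0.13, 0, 0, 0, 0.61], [-0.28, 0, 0.13, 0, 0, 0, 0.61]]
  ]
}}

```text
time_s: 11.63
position: [0.4581, 0.0053, 0.0736]
tcp_rot: [[0.975, 0.223, 0.003], [0.223, -0.975, -0.001], [0.003, 0.001, -1.0]]
force: [0.8, 0.2, 0.8]
opening: 0.197
grasp_force: 0.0
```

>>> {"fn": "carry_out", "kwargs": {
  "deltas": [
    [[0.03, 0, 0, 0, 0, 0, 0.61], [0.06, 0, 0, 0, 0, 0, 0.61], [0.09, 0, 0, 0, 0, 0, 0.61], [0.12, 0, 0, 0, 0, 0, 0.61], [0.15, 0, 0, 0, 0, 0, 0.61], [0.15, 0, 0, 0, 0, 0, 0.61], [0.15, 0, 0, 0, 0, 0, 0.61], [0.15, 0, 0, 0, 0, 0, 0.61], [0.15, 0, 0, 0, 0, 0, 0.61], [0.15, 0, 0, 0, 0, 0, 0.61]]
  ]
}}

```text
time_s: 12.47
position: [0.4772, 0.0104, 0.0728]
tcp_rot: [[0.975, 0.222, -0.001], [0.222, -0.975, 0.0], [-0.0, -0.0, -1.0]]
force: [0.5, -0.2, -0.7]
opening: 0.197
grasp_force: 0.0
```

```bash
cat >> h.py <<'E'
def amap(name,f,box,thr=30):
    k=save(name,f).astype(int);u0,v0,u1,v1=box;k=k[v0:v1,u0:u1]
    for i in range(0,len(k)):
        print(v0+i,''.join('t' if r-b>30 else '#' if g<55 else '.' for r,g,b in k[i]))
E
python3 -c "
from h import *
go((-.02,0,.07))
amap('side','i1.png',(230,180,285,232))
p=np.array(telemetry.read_state()['position']);print(proj('side',p))
"

```

```text
t 12.47 nest tcp [-0.0535  0.0007  0.0728] F [ 0.5 -0.2 -0.7] open 0.2
shift [0.2232 0.0057 0.0186] turn [-0.      0.0001  0.0009]
180 ttttt.###...#################################tttttttttt
181 tttttt.##...################################.tttttttttt
182 ttttttt.##......############################.tttttttttt
183 ttttttt.####....############################.tttttttttt
184 tttttttt#####...############################.tttttttttt
185 tttttttt####################################.tttttttttt
186 tttttttt.###################################ttttttttttt
187 tttttttt.#################################..ttttttttttt
188 tttttttt.##############################.ttttttttttttttt
189 tttttttt.##########################..tttttttttttttttttt
190 tttttttt.#######################.tttttttttttttttttttttt
191 tttttttt.###################.tttttttttttttttttttttt....
192 ttttttttt###############..tttttttttttttttttttttt.......
193 tttttttt.############.tttttttttttttttttttttt...........
194 ttttttttt############ttttttttttttttttttt...............
195 ttttttttt###########.ttttttttttttttt................###
196 ttttt
[... 1478 characters left out ...]
##.ttt......
221 .................tttttttttttttttttttttt.#####..........
222 ..................ttttttttttttttttttttt..####..........
223 ..................tttttttttttttttttttt....###..........
224 ...................tttttttttttttttt....................
225 ....................ttttttttttt........................
226 .....................tttttttt..........................
227 ......................ttt..............................
228 .......................................................
229 .......................................................
230 .......................................................
231 .........................................##............
[244.36217125 205.81746981]
```

The shim has toppled: tan now lies along the lane, from side pixels (246,220) to (284,214). I raise the arm, move to the outside of the fence and measure.

>>> {"fn": "carry_out", "kwargs": {
  "deltas": [
    [[0, 0, -0.25, 0, 0, 0, 0.61], [0, 0, -0.5, 0, 0, 0, 0.61], [0, 0, -0.75, 0, 0, 0, 1], [0, 0, -0.82, 0, 0, 0, 1], [0.15, 0.18, -0.82, 0, 0, 0, 1], [0.3, 0.36, -0.82, 0, 0, 0, 1], [0.45, 0.54, -0.82, 0, 0, 0, 1], [0.6, 0.72, -0.82, 0, 0, 0, 1], [0.75, 0.87, -0.82, 0, 0, 0, 1], [0.75, 0.87, -0.82, 0, 0, 0, 1]]
  ]
}}

```text
time_s: 13.35
position: [0.6218, -0.0963, 0.1958]
tcp_rot: [[0.976, 0.22, 0.007], [0.22, -0.976, -0.003], [0.006, 0.005, -1.0]]
force: [0.9, 0.8, 0.6]
opening: 0.004
grasp_force: 0.0
```

```bash
python3 -c "
from h import *
go((.06,-.13,.024))
save('wrist','j3.png')
amap('scene','j2.png',(225,185,300,235))
amap('side','j1.png',(240,200,290,232))
"

```

```text
t 13.35 nest tcp [ 0.0646 -0.1349  0.1958] F [0.9 0.8 0.6] open 0.0
shift [-0.037  -0.0379  1.1453] turn [ 0.0007 -0.0009  0.0004]
185 .......####............tttt.....ttttttttttttttttttttttttttttttttttttttttttt
186 ................................ttttttttttttttttttttttttttttttttttttttttttt
187 .................................tttttttttttttttttttttttttttttttttttttttttt
188 .....................................tttttttttttttttttttttttttttttttttttttt
189 ...........................................tttttttttttttttttttttttttttttttt
190 ................................................ttttttttttttttttttt......tt
191 ....................................................tttttttttttttt.......tt
192 ..........................................................tttttttt.......tt
193 ...............................................................ttt.......tt
194 .........................................................................tt
195 ....#....................................................................tt
196 ...........................................................................
197 .....
[... 4090 characters left out ...]
ttttttttttttttttttt######.tttttt........
220 ......ttttttttttttttttttttttt######.ttt...........
221 .......tttttttttttttttttttttt.#####...............
222 ........ttttttttttttttttttttt..####...............
223 ........tttttttttttttttttttt....###...............
224 .........tttttttttttttttt........#................
225 ..........ttttttttttt.............................
226 ...........tttttt.................................
227 ............tt....................................
228 ..................................................
229 ..................................................
230 ..................................................
231 ..................................................
```

>>> {"fn": "carry_out", "kwargs": {
  "deltas": [
    [[-0.037, -0.038, 0.2, 0, 0, 0, 1], [-0.037, -0.038, 0.4, 0, 0, 0, 1], [-0.037, -0.038, 0.6, 0, 0, 0, 1], [-0.037, -0.038, 0.8, 0, 0, 0, 1], [-0.037, -0.038, 0.95, 0, 0, 0, 1], [-0.037, -0.038, 1.0, 0, 0, 0, 1], [-0.037, -0.038, 1.0, 0, 0, 0, 1], [-0.037, -0.038, 1.0, 0, 0, 0, 1], [-0.037, -0.038, 1.0, 0, 0, 0, 1], [-0.037, -0.038, 1.0, 0, 0, 0, 1]]
  ]
}}

```text
time_s: 14.33
position: [0.6109, -0.0877, 0.0479]
tcp_rot: [[0.975, 0.223, 0.004], [0.223, -0.975, -0.001], [0.003, 0.002, -1.0]]
force: [0.1, -0.1, 1.4]
opening: 0.006
grasp_force: 0.0
```

```bash
python3 -c "
from h import *
go((.06,-.10,.024))
"

```

```text
t 14.33 nest tcp [ 0.0558 -0.1241  0.0479] F [ 0.1 -0.1  1.4] open 0.01
shift [ 0.0287 -0.1611  0.1589] turn [ 0.0003 -0.0005  0.0009]
```

>>> {"fn": "carry_out", "kwargs": {
  "deltas": [
    [[0, 0, 0.08, 0, 0, 0, 1], [0, 0, 0.16, 0, 0, 0, 1], [0, 0, 0.16, 0, 0, 0, 1], [0, -0.05, 0.16, 0, 0, 0, 1], [0, -0.1, 0.16, 0, 0, 0, 1], [0, -0.15, 0.16, 0, 0, 0, 1], [0, -0.2, 0.16, 0, 0, 0, 1], [0, -0.25, 0.16, 0, 0, 0, 1], [0, -0.3, 0.16, 0, 0, 0, 1], [0, -0.35, 0.16, 0, 0, 0, 1]]
  ]
}}

```text
time_s: 15.17
position: [0.5978, -0.0353, 0.0221]
tcp_rot: [[0.975, 0.223, 0.0], [0.223, -0.975, -0.0], [0.0, 0.0, -1.0]]
force: [0.7, 0.6, 0.9]
opening: 0.003
grasp_force: 0.0
```

```bash
python3 -c "
from h import *
go((.06,-.0,.024))
amap('scene','k2.png',(215,195,300,240))
"

```

```text
t 15.17 nest tcp [ 0.0543 -0.0701  0.0221] F [0.7 0.6 0.9] open 0.0
shift [ 0.0406 -0.4671 -0.0129] turn [ 0.    -0.     0.001]
195 .......################################################............................tt
196 .......tttt############################################..............................
197 .......ttttttttt######################################...............................
198 .......####tttttttttt#################################...............................
199 ......##############ttttt##########################.##...............................
200 #.#######################ttttt#t#####################................................
201 ###############tt############tttttt#.##########.#####................................
202 ###############tt###############..tt.....###########....................#............
203 ###############t.##############..........###########.................................
204 ###############t#############t#...........##########t................................
205 ###############t############.t#...........#########.ttttt...........
[... 2377 characters left out ...]
...............................ttt................#..............ttttt
233 ...............................................................................tttttt
234 ...............................................................................tttttt
235 ...............................................................................tttttt
236 ..............................................................................ttttttt
237 ...........................................................#..................ttttttt
238 ..............................................................................ttttttt
239 .............................................................................tttttttt
```

>>> {"fn": "carry_out", "kwargs": {
  "deltas": [
    [[0.01, -0.03, 0, 0, 0, 0, 1], [0.02, -0.06, 0, 0, 0, 0, 1], [0.03, -0.09, 0, 0, 0, 0, 1], [0.03, -0.12, 0, 0, 0, 0, 1], [0.03, -0.15, 0, 0, 0, 0, 1], [0.03, -0.18, 0, 0, 0, 0, 1], [0.03, -0.2, 0, 0, 0, 0, 1], [0.03, -0.22, 0, 0, 0, 0, 1], [0.03, -0.24, 0, 0, 0, 0, 1], [0.03, -0.25, 0, 0, 0, 0, 1]]
  ]
}}

```text
time_s: 16.05
position: [0.5938, 0.0017, 0.0218]
tcp_rot: [[0.975, 0.223, -0.0], [0.223, -0.975, 0.0], [-0.0, -0.0, -1.0]]
force: [-0.5, -0.2, -0.5]
opening: 0.006
grasp_force: 0.0
```

```bash
python3 -c "
from h import *
go((.06,-.0,.024))
im=save('scene','l2.png').astype(int)
def row(v,im=im):print(v,''.join('t' if r-b>30 else str(min(9,int(g//26))) for r,g,b in im[v,205:300]))
for v in (208,212,216,220,224,228,232,236,240):row(v)
"

```

```text
t 16.05 nest tcp [ 0.0584 -0.0331  0.0218] F [-0.5 -0.2 -0.5] open 0.01
shift [ 0.0118 -0.2209 -0.0144] turn [-0.      0.      0.0009]
208 55555555322222111111111222220000100001t110000111111tt1ttttttttttt000100011112222222222223555555
212 5555555555555555544442221111111113544400000000000001ttttt21111111112000001222222222222344222222
216 22222222233335555555553222222222222222400000000023ttttttttttttttttt2100112222224442223434555555
220 222222222222222222222222222222222222355300000002ttttttttttttttttt22222222222222222223555554442t
224 2222222222222222222222222222222222235553111001ttttttt22tttttttt22222222222222222223455555555ttt
228 2222222222222222222222222222222222555542222222tttt2222ttttttt422222222222222222223555555556tttt
232 22222222222222222222222344444235555555555555555554544342ttt4222222222222222222223555555556ttttt
236 5555555555542222222222222235555555555555555555555555555555322222222222222222222455555555ttttttt
240 555555555554422222222222223555555555555555555555555555553222222222221244432223555555556tttttttt
```

```bash
python3 -c "
from h import *
for f in('j2.png','k2.png','l2.png'):
    im=cv2.imread('pics/'+f)[:,:,::-1].astype(int);print(f)
    for v in (216,222,228,232,236,240):print(v,''.join('t' if r-b>30 else str(min(9,int(g//26))) for r,g,b in im[v,205:275]))
p=np.array(telemetry.read_state()['position']);print(proj('scene',p),proj('scene',p+[0,0,.02]),proj('side',p))
amap('side','l1.png',(240,200,320,250))
"

```

```text
j2.png
216 55555555555555555555553222222223444555545554222222ttttttttttttttttt222
222 55555555555555555542222222223444455555554222222ttttttt22tttttttt222222
228 5555555555555553222222222344445555555542222222ttttt222ttttttt422222222
232 55555555555552222222222344445555555555555555555554444342ttt42222222222
236 5555555555542222222222222235555555555555555555555555555555322222222222
240 5555555555444222222222222235555555555555555555555555555532222222222212
k2.png
216 22222222222223333335553222210000000245555554222222ttttttttttttttttt222
222 22222222222222222222222222223444455555555222223ttttttt22tttttttt222222
228 2222222222222233222222222344455555555542222222ttttt222ttttttt422222222
232 55422222222342222222222344445555555555555555555554444342ttt42222222222
236 5555555555542222222222222235555555555555555555555555555555322222222222
240 5555555555444222222222222235555555555555555555555555555532222222222222
l2.png
216 22222222233335555555553222222222222222400000000023ttttttttttttttttt210
222 2222222222222222222222222222222222235553000000tttttttt22tttttttt322222
228 2222222222222222222222222
[... 3904 characters left out ...]
....................
242 .........................##........###########..................................
243 ..........................##........###########.................................
244 ...........................##........###########................................
245 ...........................###........###########...............................
246 ............................###........###########..............................
247 .............................##.........###########.............................
248 ...............................#.........##########.............................
249 .........................................##########.............................
```

The finger has passed over the fence, which has not moved: the side view shows the tip at row 211, while the TCP projects to row 217. So the real tip is about 20 mm above the reported TCP. I go back outside the fence and lower.

>>> {"fn": "carry_out", "kwargs": {
  "deltas": [
    [[0, 0, -0.1, 0, 0, 0, 1], [0, 0.1, -0.15, 0, 0, 0, 1], [0, 0.25, -0.15, 0, 0, 0, 1], [0, 0.45, -0.15, 0, 0, 0, 1], [0, 0.62, -0.15, 0, 0, 0, 1], [0, 0.62, -0.05, 0, 0, 0, 1], [0, 0.62, 0.03, 0, 0, 0, 1], [0, 0.62, 0.06, 0, 0, 0, 1], [0, 0.62, 0.09, 0, 0, 0, 1], [0, 0.62, 0.1, 0, 0, 0, 1]]
  ]
}}

```text
time_s: 16.98
position: [0.6137, -0.0886, 0.0058]
tcp_rot: [[0.975, 0.223, -0.002], [0.223, -0.975, 0.001], [-0.002, -0.001, -1.0]]
force: [-0.5, -0.0, 0.3]
opening: 0.007
grasp_force: 0.0
```

```bash
python3 -c "
from h import *
go((.06,-.09,.006))
p=np.array(telemetry.read_state()['position']);q=proj('side',p);print(q,proj('side',p+[0,0,.02]),proj('side',p+[0,0,.04]))
u,v=q.astype(int)
amap('side','m1.png',(u-18,v-25,u+18,v+8))
"

```

```text
t 16.98 nest tcp [ 0.0583 -0.1256  0.0058] F [-0.5 -0.   0.3] open 0.01
shift [ 0.013  -0.2372 -0.001 ] turn [-0.0002  0.0003  0.001 ]
[305.41581251 240.83734212] [306.0591888  234.60702611] [306.71680075 228.24142631]
215 ............#######....#############
216 .............######....#############
217 ..............####......############
218 ...............###.......###########
219 ..............#####......###########
220 ..............########.........#####
221 ..............#########........#####
222 ..............##########.......#####
223 ..............###########......#####
224 ..............############.....#####
225 ..............#############...######
226 ...............###########....######
227 ..............############....######
228 ..............############....######
229 ..............###########.....######
230 ..............###########.....######
231 ..............###########.....######
232 ..............###########.....######
233 ..............###########......#....
234 ...............########.............
235 ................#####...............
236 ....................................
237 ....................................
238 ....................................
239 ....................................
240 ....................................
241 ....................................
242 ....................................
243 ....................................
244 ....................................
245 #...................................
246 ###.................................
247 ####................................
```

The tip is at row 235, so the real tip sits about 19 mm above the reported TCP. That puts it at z ≈ 25 mm now, the right height for the fence.

>>> {"fn": "carry_out", "kwargs": {
  "deltas": [
    [[0, -0.08, 0, 0, 0, 0, 1], [0, -0.16, 0, 0, 0, 0, 1], [0, -0.22, 0, 0, 0, 0, 1], [0, -0.27, 0, 0, 0, 0, 1], [0, -0.31, 0, 0, 0, 0, 1], [0, -0.35, 0, 0, 0, 0, 1], [0, -0.39, 0, 0, 0, 0, 1], [0, -0.43, 0, 0, 0, 0, 1], [0, -0.47, 0, 0, 0, 0, 1], [0, -0.51, 0, 0, 0, 0, 1]]
  ]
}}

```text
time_s: 17.87
position: [0.598, -0.0146, 0.0072]
tcp_rot: [[0.975, 0.222, 0.001], [0.222, -0.975, -0.0], [0.001, 0.001, -1.0]]
force: [-1.6, -4.4, 3.5]
opening: 0.001
grasp_force: 2.0
```

```bash
cat >> h.py <<'E'
def rows(f,vs,u0=205,u1=290):
    im=save('scene',f).astype(int)
    for v in vs:print(v,''.join('t' if r-b>30 else str(min(9,int(g//26))) for r,g,b in im[v,u0:u1]))
E
python3 -c "
from h import *
go((.06,-.02,.006));rows('n2.png',(216,222,226,228,230,232,234,236,240))
"

```

```text
t 17.87 nest tcp [ 0.059  -0.05    0.0072] F [-1.6 -4.4  3.5] open 0.0
shift [ 0.0079 -0.2     0.0079] turn [ 0.0001 -0.0001  0.0009]
216 22222222222334455555555555555555200000000000124555tttttt11111100001222222222222444222
222 22222222222222222222222222222222220000000245445ttttttt222ttttttt222222222222222222235
226 2222222222222222222222222222222222000002444454tttttt222tttttttt2222222222222222222355
228 22222222222222222222222222222222222222224455552tttt2222ttttttt22222222222222222223555
230 2222222222222222222222222222222222222344455555222t22222tttttt222222222222222222224555
232 22222222222222222222222222222222222234444555555554444442tttt2222222222222222222235555
234 5554222222222222222222222222222222234444555555555555555555322222222222222222222355555
236 5555555555555544222222232222222222354455555555555555555555322222222222222222222455555
240 5555555555555555555555222222222222222235555555555555555532222222222212444322235555555
```

>>> {"fn": "carry_out", "kwargs": {
  "deltas": [
    [[0, -0.02, 0, 0, 0, 0, 1], [0, -0.04, 0, 0, 0, 0, 1], [0, -0.06, 0, 0, 0, 0, 1], [0, -0.08, 0, 0, 0, 0, 1], [0, -0.1, 0, 0, 0, 0, 1], [0, -0.12, 0, 0, 0, 0, 1], [0, -0.135, 0, 0, 0, 0, 1], [0, -0.15, 0, 0, 0, 0, 1], [0, -0.15, 0, 0, 0, 0, 1], [0, -0.15, 0, 0, 0, 0, 1]]
  ]
}}

```text
time_s: 18.75
position: [0.5927, 0.0077, 0.0067]
tcp_rot: [[0.975, 0.222, 0.0], [0.222, -0.975, 0.001], [0.0, -0.001, -1.0]]
force: [1.1, -2.1, 0.8]
opening: 0.009
grasp_force: 0.9
```

```bash
python3 -c "
from h import *
go((.06,-.02,.006));rows('o2.png',(212,216,222,226,228,230,232,234,236,240))
"

```

```text
t 18.75 nest tcp [ 0.0587 -0.027   0.0067] F [ 1.1 -2.1  0.8] open 0.01
shift [ 0.0088 -0.0467  0.005 ] turn [-0.0001 -0.0001  0.0009]
212 5555555555555555555555555322221000000001t1110111111111t13555ttttttt000011111112222222
216 22222222222333355555555555555555555444410000000000000123221111111122tt100000222444222
222 2222222222222222222222222222222222222222210000000135555ttttttt22tttttt111122222222235
226 222222222222222222222222222222222222222221000001244555tttttt222ttttttt222222222222355
228 222222222222222222222222222222222222222222010012244455ttttt2222tttttt2222222222223555
230 222222222222222222222222222222222222222222222224444655ttttt2222ttttt22222222222224555
232 222222222222222222222222222222222222222222222234455555422222222tttt222222222222235555
234 5555543422222222222222222222222222222222222234444555555555322222222222222222222355555
236 5555555555554422222222222222222222222222222354455555555555322222222222222222223455555
240 5555555555555555555555555555553222222222222333455555555532222222222222444322235555555
```

>>> {"fn": "carry_out", "kwargs": {
  "deltas": [
    [[0, -0.01, 0, 0, 0, 0, 1], [0, -0.02, 0, 0, 0, 0, 1], [0, -0.03, 0, 0, 0, 0, 1], [0, -0.04, 0, 0, 0, 0, 1], [0, -0.05, 0, 0, 0, 0, 1], [0, -0.05, 0, 0, 0, 0, 1], [0, -0.05, 0, 0, 0, 0, 1], [0, -0.05, 0, 0, 0, 0, 1], [0, -0.05, 0, 0, 0, 0, 1], [0, -0.05, 0, 0, 0, 0, 1]]
  ]
}}

```text
time_s: 19.63
position: [0.5905, 0.0148, 0.0068]
tcp_rot: [[0.975, 0.222, -0.001], [0.222, -0.975, 0.0], [-0.001, -0.001, -1.0]]
force: [1.3, -0.9, 0.4]
opening: 0.008
grasp_force: 0.8
```

```bash
python3 -c "
from h import *
go((.06,-.02,.006));rows('o3.png',(212,216,222,226,228,230,232,234,236,240))
"

```

```text
t 19.63 nest tcp [ 0.0581 -0.0197  0.0068] F [ 1.3 -0.9  0.4] open 0.01
shift [0.0126 0.0022 0.0052] turn [-0.0001  0.0001  0.0009]
212 5555555555555554455555555555422210000000001t111111111111111455ttttttt1011111111112222
216 22222222222333355555555555555555555454421100000000000001t111111111122tttt000001344222
222 2222222222222222222222222222222222222222322200000000134455ttttttttttttttt000122222235
226 22222222222222222222222222222222222222222222000000134455ttttttt222tttttt2222222222355
228 22222222222222222222222222222222222222222222100001234455tttttt222tttttt22222222223555
230 22222222222222222222222222222222222222222222222222445555ttttt2222tttttt22222222224555
232 2222222222222222222222222222222222222222222222234444455522ttt2222ttttt212222222235555
234 5555543542222222222222222222222222222222222222234445555555322222222tt2222222222355555
236 5555555555555422222222222222222222222222222222344455555555322222222222222222222455555
240 5555555555555555555555555555555554222222222223345555555532222222222212444322235555555
```

>>> {"fn": "carry_out", "kwargs": {
  "deltas": [
    [[0, -0.005, 0, 0, 0, 0, 1], [0, -0.01, 0, 0, 0, 0, 1], [0, -0.015, 0, 0, 0, 0, 1], [0, -0.02, 0, 0, 0, 0, 1], [0, -0.025, 0, 0, 0, 0, 1], [0, -0.03, 0, 0, 0, 0, 1], [0, -0.03, 0, 0, 0, 0, 1], [0, -0.03, 0, 0, 0, 0, 1], [0, -0.03, 0, 0, 0, 0, 1], [0, -0.03, 0, 0, 0, 0, 1]]
  ]
}}

```text
time_s: 20.52
position: [0.5896, 0.019, 0.0068]
tcp_rot: [[0.975, 0.222, -0.001], [0.222, -0.975, 0.0], [-0.001, -0.0, -1.0]]
force: [0.3, -2.3, 0.3]
opening: 0.006
grasp_force: 1.4
```

```bash
python3 -c "
from h import *
go((.06,-.02,.006));rows('o4.png',(218,222,226,230,234,236),240,290)
"

```

```text
t 20.52 nest tcp [ 0.0581 -0.0153  0.0068] F [ 0.3 -2.3  0.3] open 0.01
shift [0.0123 0.0311 0.0051] turn [-0.0001  0.0001  0.0009]
218 55555555410000000000001355ttttt1111111110000022223
222 222223333210000000034555ttttttttttttttt10012222235
226 22222222221000000244445tttttt2223ttttt122222222355
230 22222222222222224445554ttttt2222tttt12222222234555
234 22222222222223444555555322222222ttt222222222355555
236 22222222222235444455555322222222222222222223455555
```

>>> {"fn": "carry_out", "kwargs": {
  "deltas": [
    [[0, -0.005, 0, 0, 0, 0, 1], [0, -0.01, 0, 0, 0, 0, 1], [0, -0.015, 0, 0, 0, 0, 1], [0, -0.02, 0, 0, 0, 0, 1], [0, -0.02, 0, 0, 0, 0, 1], [0, -0.02, 0, 0, 0, 0, 1], [0, -0.02, 0, 0, 0, 0, 1], [0, -0.02, 0, 0, 0, 0, 1], [0, -0.02, 0, 0, 0, 0, 1], [0, -0.02, 0, 0, 0, 0, 1]]
  ]
}}

```text
time_s: 21.4
position: [0.5891, 0.022, 0.0068]
tcp_rot: [[0.975, 0.222, -0.0], [0.222, -0.975, 0.0], [-0.0, -0.0, -1.0]]
force: [-0.4, -3.2, 0.4]
opening: 0.004
grasp_force: 1.2
```

```bash
python3 -c "
from h import *
go((.06,-.02,.006));rows('o5.png',(218,222,226,230,234,236),240,290)
"

```

```text
t 21.4 nest tcp [ 0.0582 -0.0123  0.0068] F [-0.4 -3.2  0.4] open 0.0
shift [0.0116 0.0511 0.0055] turn [-0.0001  0.0001  0.0009]
218 555555554400000000000001245ttttt111111111000001223
222 22232333322000000001244555tttttttttttttt1001122235
226 222222222222000000244455tttttt2222tttt222222222355
230 222222222222222212444554ttttt2222ttt22222222234555
234 222222222222222344445553222222222tt222222222355555
236 22222222222222454445555322222222222222222222455555
```

>>> {"fn": "carry_out", "kwargs": {
  "deltas": [
    [[0, -0.004, 0, 0, 0, 0, 1], [0, -0.008, 0, 0, 0, 0, 1], [0, -0.012, 0, 0, 0, 0, 1], [0, -0.015, 0, 0, 0, 0, 1], [0, -0.015, 0, 0, 0, 0, 1], [0, -0.015, 0, 0, 0, 0, 1], [0, -0.015, 0, 0, 0, 0, 1], [0, -0.015, 0, 0, 0, 0, 1], [0, -0.015, 0, 0, 0, 0, 1], [0, -0.015, 0, 0, 0, 0, 1]]
  ]
}}

```text
time_s: 22.28
position: [0.5888, 0.023, 0.0068]
tcp_rot: [[0.975, 0.223, -0.0], [0.223, -0.975, -0.001], [-0.0, 0.001, -1.0]]
force: [-1.6, -6.5, -2.2]
opening: 0.003
grasp_force: 3.2
```

```bash
python3 -c "
from h import *
go((.06,-.02,.006));rows('o6.png',(218,222,226,230,234,236),240,290)
"

```

```text
t 22.28 nest tcp [ 0.0582 -0.0113  0.0068] F [-1.6 -6.5 -2.2] open 0.0
shift [0.0115 0.058  0.0055] turn [0.0002 0.0001 0.001 ]
218 5555555554200000000000002454ttt1111111111000001223
222 22232333332100000000245555tttttttttttttt2000122235
226 222222222222000000123555ttttttt222tttt222222222355
230 222222222222222212344455ttttt2222tttt2222222224555
234 222222222222222234445553222222222tt222222222355555
236 22222222222222354445555322222222222222222222455555
```

>>> {"fn": "carry_out", "kwargs": {
  "deltas": [
    [[0, -0.004, 0, 0, 0, 0, 1], [0, -0.008, 0, 0, 0, 0, 1], [0, -0.012, 0, 0, 0, 0, 1], [0, -0.012, 0, 0, 0, 0, 1], [0, -0.012, 0, 0, 0, 0, 1], [0, -0.012, 0, 0, 0, 0, 1], [0, -0.012, 0, 0, 0, 0, 1], [0, -0.012, 0, 0, 0, 0, 1], [0, -0.012, 0, 0, 0, 0, 1], [0, -0.012, 0, 0, 0, 0, 1]]
  ]
}}

```text
time_s: 23.17
position: [0.5889, 0.023, 0.0068]
tcp_rot: [[0.975, 0.224, 0.001], [0.224, -0.975, -0.004], [-0.0, 0.004, -1.0]]
force: [-2.0, -11.7, -2.0]
opening: 0.007
grasp_force: 5.7
```

```bash
python3 -c "
from h import *
go((.06,-.05,.006))
"

```

```text
t 23.17 nest tcp [ 0.0583 -0.0113  0.0068] F [ -2.  -11.7  -2. ] open 0.01
shift [0.0097 0.258  0.0066] turn [0.0006 0.     0.0011]
```

The fence is snug: the force rose to 11.7 N with no motion. I back off, lift and go round to the lever's robot side.

>>> {"fn": "carry_out", "kwargs": {
  "deltas": [
    [[0, 0.06, 0, 0, 0, 0, 1], [0, 0.15, 0, 0, 0, 0, 1], [0, 0.22, -0.2, 0, 0, 0, 1], [0, 0.22, -0.45, 0, 0, 0, 1], [0, 0.22, -0.7, 0, 0, 0, 1], [0, 0.22, -0.95, 0, 0, 0, 1], [-0.2, 0.22, -1.0, 0, 0, 0, 1], [-0.45, 0.22, -1.0, 0, 0, 0, 1], [-0.7, 0.22, -1.0, 0, 0, 0, 1], [-0.95, 0.22, -1.0, 0, 0, 0, 1]]
  ]
}}

```text
time_s: 24.0
position: [0.456, -0.0381, 0.1575]
tcp_rot: [[0.975, 0.223, 0.002], [0.223, -0.975, 0.0], [0.002, 0.0, -1.0]]
force: [1.1, -0.7, -0.7]
opening: 0.005
grasp_force: 0.0
```

```bash
python3 -c "
from h import *
go((-.11,-.04,.075))
rows('p2.png',range(175,236,2),215,295)
amap('side','p1.png',(225,185,320,240))
im=cv2.imread('pics/p1.png')
"

```

```text
t 24.0 nest tcp [-0.0847 -0.0421  0.1575] F [ 1.1 -0.7 -0.7] open 0.01
shift [-0.1698 -0.0152  0.5495] turn [ 0.     -0.0004  0.001 ]
175 tttttttttttttttttttttttttttttttttttttttttttttttttttttttttttttttttttttttttttttttt
177 tttttttttttttttttttttttttttttttttttttttttttttttttttttttttttttttttttttttttttttttt
179 ttttttttttttttttttttttttttttttttttttttt21112tttttttttttttttttttttttttttttttttttt
181 tttttt55444555ttttttttttttttttttttttttt0000001tttttttttttttttttttttttttttttttttt
183 tttt25432234555555555555ttttttttttttttt0000001tttttttttttttttttttttttttttttttttt
185 ttt355555555555555555555555555555tttttt0000001tttttttttttttttttttttttttttttttttt
187 t24555555555555555555555555555555555541000000ttttttttttttttttttttttttttttttttttt
189 2455555555555555555555555555555555555420000002555555ttttttt44445tttttttttttttttt
191 5555555455555555555555555555555555555553222244555555555555444444ttttttttttttt222
193 5555555555555545555555555555555555555553223455543333335554444455555555555ttt2222
195 55555555555555545555555555555555555555422235543222222222244445542223233333322344
197 555455555555555555555555555
[... 6468 characters left out ...]

233 .................................#.....############............................................
234 ..................................###############..............................................
235 ...................................############................................................
236 ....................................#######....................................................
237 .....................................###.......................................................
238 ..............................................####.............................................
239 ............................................#######............................................
```

The fence now lies against the shim and the shim against the rail (scene row 221: fence columns 261-265, shim 266-279). The lever grip is at scene (257,184). I lower behind the lever and start pushing it.

>>> {"fn": "carry_out", "kwargs": {
  "deltas": [
    [[-0.1, -0.014, 0.1, 0, 0, 0, 1], [-0.1, -0.014, 0.25, 0, 0, 0, 1], [-0.1, -0.014, 0.4, 0, 0, 0, 1], [-0.1, -0.014, 0.543, 0, 0, 0, 1], [-0.1, -0.014, 0.543, 0, 0, 0, 1], [-0.02, -0.014, 0.543, 0, 0, 0, 1], [0.05, -0.014, 0.543, 0, 0, 0, 1], [0.1, -0.014, 0.543, 0, 0, 0, 1], [0.15, -0.014, 0.543, 0, 0, 0, 1], [0.2, -0.014, 0.543, 0, 0, 0, 1]]
  ]
}}

```text
time_s: 24.93
position: [0.4857, -0.0292, 0.0761]
tcp_rot: [[0.975, 0.223, -0.001], [0.223, -0.975, -0.0], [-0.001, -0.0, -1.0]]
force: [-2.6, -0.9, 1.8]
opening: 0.004
grasp_force: 1.5
```

```bash
python3 -c "
from h import *
go((-.0345,-.04,.076));go((-.0127,-.04,.0766));go((.010,-.04,.069));go((.0243,-.04,.057));go((.0318,-.04,.046));go((.0338,-.04,.04))
rows('q2.png',range(171,225,2),230,285)
"

```

```text
t 24.93 nest tcp [-0.0538 -0.0399  0.0761] F [-2.6 -0.9  1.8] open 0.0
shift [0.1285 0.0018 0.0004] turn [-0.      0.0002  0.001 ]
t 24.93 nest tcp [-0.0538 -0.0399  0.0761] F [-2.6 -0.9  1.8] open 0.0
shift [ 0.2739  0.0027 -0.0038] turn [-0.      0.0002  0.001 ]
t 24.93 nest tcp [-0.0538 -0.0399  0.0761] F [-2.6 -0.9  1.8] open 0.0
shift [0.4252 0.0037 0.0467] turn [-0.      0.0002  0.001 ]
t 24.93 nest tcp [-0.0538 -0.0399  0.0761] F [-2.6 -0.9  1.8] open 0.0
shift [0.5207 0.0043 0.1266] turn [-0.      0.0002  0.001 ]
t 24.93 nest tcp [-0.0538 -0.0399  0.0761] F [-2.6 -0.9  1.8] open 0.0
shift [0.5707 0.0046 0.1998] turn [-0.      0.0002  0.001 ]
t 24.93 nest tcp [-0.0538 -0.0399  0.0761] F [-2.6 -0.9  1.8] open 0.0
shift [0.5841 0.0047 0.2398] turn [-0.      0.0002  0.001 ]
171 tttttttttttttttttttttt00000000000001ttttttt211111111000
173 ttttttttttttttttttttttt0000000002ttttttttttttttttttt100
175 ttttttttttttttttttttttt000000001tttttttttttttttttttt000
177 ttttttttttttttttttttttt20000000tttttttttttttttttttttttt
179 tttttttttttttttttttttttt0000000tttttttttttttttttttttttt
181 ttttttt
[... 608 characters left out ...]
4433431122234222222222224445555422222222
203 5555555555555554222222344322222222222235444555322222222
205 2333344554222221011112332221234221111355455t54222222222
207 111111111111111111011122221123320011244455ttttttttt2222
209 22210111000012211111111111112221111254455ttttttttttttt2
211 5542222211112222222122121111221100254455tttttttttttttt2
213 5555532222220110111112222222211011344444ttttttttttttt12
215 555555444422211101111111111111111344445ttttttttttttt223
217 55555555555555444422211110111011354455ttttttttttttt2222
219 5555555555555555555542222222222244445tttttttttttttt2222
221 555555555555555555542222222222344445tttttttttttttt12222
223 555555555555555555322222222223544455tttttt22ttttt222222
```

>>> {"fn": "carry_out", "kwargs": {
  "deltas": [
    [[0.05, 0.002, 0, 0, 0, 0, 1], [0.1, 0.002, 0, 0, 0, 0, 1], [0.15, 0.002, 0, 0, 0, 0, 1], [0.2, 0.002, 0, 0, 0, 0, 1], [0.25, 0.002, 0, 0, 0, 0, 1], [0.29, 0.003, 0, 0, 0, 0, 1], [0.33, 0.003, 0.01, 0, 0, 0, 1], [0.37, 0.003, 0.025, 0, 0, 0, 1], [0.4, 0.003, 0.035, 0, 0, 0, 1], [0.425, 0.004, 0.047, 0, 0, 0, 1]]
  ]
}}

```text
time_s: 25.82
position: [0.5486, -0.0157, 0.0681]
tcp_rot: [[0.975, 0.222, 0.0], [0.222, -0.975, 0.0], [0.0, 0.0, -1.0]]
force: [-2.8, -1.0, 0.2]
opening: 0.004
grasp_force: 1.1
```

```bash
python3 -c "
from h import *
go((.0243,-.04,.057));go((.0318,-.04,.046));go((.0338,-.04,.04))
rows('r2.png',range(181,235,2),230,285)
"

```

```text
t 25.82 nest tcp [ 0.0105 -0.0403  0.0681] F [-2.8 -1.   0.2] open 0.0
shift [ 0.0917 -0.0014  0.0741] turn [ 0.     -0.0001  0.0009]
t 25.82 nest tcp [ 0.0105 -0.0403  0.0681] F [-2.8 -1.   0.2] open 0.0
shift [ 0.1416 -0.0012  0.1474] turn [ 0.     -0.0001  0.0009]
t 25.82 nest tcp [ 0.0105 -0.0403  0.0681] F [-2.8 -1.   0.2] open 0.0
shift [ 0.155  -0.0011  0.1874] turn [ 0.     -0.0001  0.0009]
181 tttt110000011111t200111101111001tttttttttt00111111111tt
183 5555530000000001t110010001111ttttttttttttt20000001012tt
185 55555533210000000000000000001t1111222ttttttttt100001ttt
187 55555555555554410000000000000tttttt1111111111100000tttt
189 55555555555555530000000001332455555555tttttt220001ttttt
191 55555555555555542000000002555555555555555554540002ttttt
193 5555555555555555400000000255555543333335555444102555555
195 5555555555555555410000000255554322222222224544554322323
197 5555555555555555410000001355555222222222354455554222222
199 5555555555555555420000013555542222222222444555552222222
201 5555555555555554100010024554222222222224455555422222222
203 5555555555555553000000102432222222
[... 221 characters left out ...]
2222122222111121111254555tttttttttttttt2
213 2222222222220111111112222222211111345445ttttttttttttt12
215 344555444422111111111111111111111345445ttttttttttttt223
217 55555555555555444422211111111111355455ttttttttttttt2222
219 5555555555555555555552222222222244455tttttttttttttt2222
221 555555555555555555552222222222344445tttttttttttttt12222
223 555555555555555555322222222223544455tttttt22ttttt222222
225 55555555555555555532222222222444445tttttt2222ttt1222222
227 5555555555555555322222222222444455tttttt2222tttt2222222
229 5555555555555555322222222223444455tttttt222tttt12222222
231 5555555555555554222222222234444555ttttt2222ttt122222222
233 5555555555555532222222222344445554222222222tt2222222223
```

Contact is still good. I finish the arc and press down slightly at the end.

>>> {"fn": "carry_out", "kwargs": {
  "deltas": [
    [[0.03, 0, 0.02, 0, 0, 0, 1], [0.06, 0, 0.045, 0, 0, 0, 1], [0.09, 0, 0.075, 0, 0, 0, 1], [0.115, 0, 0.105, 0, 0, 0, 1], [0.135, 0, 0.135, 0, 0, 0, 1], [0.15, 0, 0.16, 0, 0, 0, 1], [0.155, 0, 0.18, 0, 0, 0, 1], [0.155, 0, 0.19, 0, 0, 0, 1], [0.155, 0, 0.195, 0, 0, 0, 1], [0.155, 0, 0.195, 0, 0, 0, 1]]
  ]
}}

```text
time_s: 26.7
position: [0.5716, -0.0107, 0.0393]
tcp_rot: [[0.975, 0.222, 0.002], [0.222, -0.975, -0.0], [0.002, 0.001, -1.0]]
force: [0.0, -0.4, 1.0]
opening: 0.0
grasp_force: 0.1
```

```bash
python3 -c "
from h import *
go((.0338,-.04,.035))
"

```

```text
t 26.7 nest tcp [ 0.0341 -0.0404  0.0393] F [ 0.  -0.4  1. ] open 0.0
shift [-0.002  -0.0029  0.0285] turn [ 0.0001 -0.0003  0.0009]
```

>>> {"fn": "carry_out", "kwargs": {
  "deltas": [
    [[0, 0, 0.005, 0, 0, 0, 1], [0, 0, 0.01, 0, 0, 0, 1], [0, 0, 0.015, 0, 0, 0, 1], [0, 0, 0.02, 0, 0, 0, 1], [0, 0, 0.025, 0, 0, 0, 1], [0, 0, 0.03, 0, 0, 0, 1], [0, 0, 0.03, 0, 0, 0, 1], [0, 0, 0.03, 0, 0, 0, 1], [0, 0, 0.03, 0, 0, 0, 1], [0, 0, 0.03, 0, 0, 0, 1]]
  ]
}}

```text
time_s: 27.53
position: [0.5715, -0.0109, 0.0362]
tcp_rot: [[0.975, 0.222, 0.003], [0.222, -0.975, -0.001], [0.002, 0.001, -1.0]]
force: [-0.2, 0.6, 10.3]
opening: 0.002
grasp_force: 5.3
```

```bash
python3 -c "
from h import *
go((.0338,-.04,.031))
"

```

```text
t 27.53 nest tcp [ 0.034  -0.0406  0.0362] F [-0.2  0.6 10.3] open 0.0
shift [-0.0015 -0.0038  0.0347] turn [ 0.0002 -0.0004  0.0009]
```

The lever is at its stop: 10 N against the 2-3 N it takes to turn. I lift clear and verify.

>>> {"fn": "carry_out", "kwargs": {
  "deltas": [
    [[0, 0, -0.05, 0, 0, 0, 1], [0, 0, -0.2, 0, 0, 0, 1], [0, 0, -0.45, 0, 0, 0, 1], [0, 0, -0.7, 0, 0, 0, 1], [0, 0, -0.95, 0, 0, 0, 1], [-0.2, 0, -1, 0, 0, 0, 1], [-0.45, 0, -1, 0, 0, 0, 1], [-0.6, 0, -1, 0, 0, 0, 1], [-0.6, 0, -1, 0, 0, 0, 1], [-0.6, 0, -1, 0, 0, 0, 1]]
  ]
}}

```text
time_s: 28.37
position: [0.4811, -0.0306, 0.1846]
tcp_rot: [[0.975, 0.221, -0.002], [0.221, -0.975, 0.0], [-0.001, -0.001, -1.0]]
force: [0.1, -1.0, -0.4]
opening: 0.004
grasp_force: 0.0
```

```bash
python3 -c "
from h import *
go((-.06,-.04,.2))
rows('s2.png',range(179,238,2),215,295)
amap('side','s1.png',(240,195,320,245))
x=np.load('nest.npy');c,s=np.cos(x[2]),np.sin(x[2])
for t in(1.2,1.3,1.4):
    n=(-.02+.084*np.sin(t),-.04,.043+.084*np.cos(t));w=np.array([x[0]+c*n[0]-s*n[1],x[1]+s*n[0]+c*n[1],n[2]]);print(t,proj('scene',w).round(1),proj('side',w).round(1))
"

```

```text
t 28.37 nest tcp [-0.0585 -0.0402  0.1846] F [ 0.1 -1.  -0.4] open 0.0
shift [-0.01   -0.0017 -0.1027] turn [-0.0001  0.0002  0.0007]
179 tttttttttttttttttttttttttttttttttttttttttttttttttttttttttttttttttttttttttttttttt
181 tttttt55444555tttttttttttttttttttttttttttttttttttttttttttttttttttttttttttttttttt
183 tttt24431235555555555555tttttttttttttttttttttttttttttttttttttttttttttttttttttttt
185 ttt355555555555555555555555555555ttttttttttttttttttttttttttttttttttttttttttttttt
187 t245555555555555555555555555555555555555555ttttttttttttttttttttttttttttttttttttt
189 2455555555555555555555555555555555555555555555555555ttttttt44445tttttttttttttttt
191 5555554555555555555555555555555555555555555555554555555555444444ttttttttttttt222
193 5555555555555555555555555555555555555555555555543333335454444455555555555ttt2222
195 55555555555455555555555555555555555555555555543222222222244445553223233333322344
197 55555555555555555555555555555555555555555555542222222223544455542222222222222222
199 55555555555555555555545555555555555433345555422222222224444555422222222222222222
201 334455555555555555555555555
[... 5229 characters left out ...]
.........
238 ...............................####.............................................
239 ............................########............................................
240 .............................########...........................................
241 ..............................########..........................................
242 ................................######..........................................
243 .................................#####..........................................
244 ..................................###...........................................
1.2 [245.7 214.5] [289.  202.6]
1.3 [245.4 217.2] [289.7 204.9]
1.4 [245.2 219.7] [290.1 207.3]
```

The lever tip is at side (291,208) and scene (246,220), which matches the locked angle of 1.4 rad past upright. The shim lies flat and snug between fence and rail.

```bash
python3 -c "
from rig import job
print(job.hand_in())"
```

```text
the job is handed in; nothing more can be done
None
```

I pushed the shim over so it lies flat in the lane, pushed the fence snug against it and flipped the cam lever over to its locked stop; the job was handed in at about 28 s, and the hand-in gave no verdict.

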